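Unlock the games drawer and hold its spring key turned

TASK

Take the orange key out of its stand and use the key, not the gripper, to push the red tab so that the snug dust cover snaps aside from the keyhole. Push the key straight down into the lock, working it past the sticky pins until it is fully home, and only then turn it a quarter turn clockwise, to the stop. The lock springs back, so finish while still holding the key in and turned to keep the drawer bolt drawn; leave the torch, ashtray and coaster where they are.

Things in the scene. Friction and masses are not known exactly. Their poses are not given: they have to be found in the camera images.
- key: Key upright, blade down, in its stand; 76 mm tall, 40 g; origin at the tip, z up the key, x its thickness, y its width. Steel blade 26 mm long, 4.5 thick, 12 wide, lowest 6 mm tapered to a mid-width point. Orange neck 26 to 36 mm up, 8 thick, 20 wide; orange bow 36 to 76 mm up, 10 thick, 36 wide: grip its flat faces across x. The same after a half turn about z.
- key_shoulder (a point): Centre of the underside of the key's neck (wider than the slot), on the key's axis 26 mm above the tip; axes as the key's. It rests on the keyhole point when the key is fully home.
- keystand: Fixed wooden block 70 x 70 x 36 mm, origin under its centre. A slot in its top holds the key's blade (1 mm play all round, the key's axes nearly along the stand's); the key's shoulder rests on the top. The key lifts straight out and is free after 26 mm.
- lockbox: Fixed grey steel box 150 x 150 x 50 mm, origin under its centre, z up, yaw within 0.5 rad. On top: dark bezel with brass lock cylinder, the dust cover over it, and near the -x edge a small steel bolt that the cylinder draws back by itself.
- keyhole (a point): Centre of the slot's mouth in the brass cylinder's face, 54 mm above the table, (-15, -20) mm in the box frame; axes as the box's, not turning. Slot 14 mm (along y at rest) x 6.5 mm (x), 30 deep: key goes straight down, its x along the box's x, either way round. Pairs of sprung sticky pins 9 and 16 mm down squeeze the blade's edges: 5 to 12 N each to pass; wiggling helps. Bezel: 26 mm inside, 1 mm high.
- plug (a joint): Angle of the lock cylinder, rad: 0 at rest, growing as the key turns clockwise seen from above, stop at 1.6. A spring drives it back (0.03 N m at 0, 0.12 N m at the stop). The blade has about 0.15 rad of play in the slot, so the key must turn that much further than the cylinder.
- cover (a joint): Swing of the dust cover, rad: 0 over the keyhole, 1.9 fully open. It swings level about its upright pivot, counter-clockwise from above as it opens. A spring wants to throw it open, but a detent ball under the tab holds it shut: 5 to 10 N at the tab to get it over the ball, within the first 0.2 rad; after that it swings open by itself and stays there.
- cover_tab (a point): Middle of the red upright tab at the free end of the dust cover; moves and turns with the cover. x: the way the tab is pushed to open (the box's +x while shut); y: towards the pivot. Tab 5 mm thick (x), 14 wide (y), 17 high: from the cover plate's top face (8 mm below this point, 61 mm above the table) to 8 mm above it. The steel plate is 18 mm wide here, 32 over the keyhole.
- cover_pivot (a point): On the dust cover's pivot axis, level with the plate's top face; 62 mm from the tab, 40 mm from the keyhole; its pin stands 2 mm above the plate. Axes as the lock box's.
- torch: Bystander: chrome lighter-shaped torch standing upright, 36 x 14 x 67 mm, origin under its centre.
- ashtray: Bystander: round glass ashtray with coins, 110 mm across, 35 mm high.
- coaster: Bystander: round blue silicone coaster, 96 mm across, 6 mm thick.
Not all that is in view belongs to the job. Of the things that look like the key, the smallest one is meant.

How it is judged:
By the outcome, as a careful person would: the job done as asked, in the order asked, and still so for the second after the job is handed in, while the arm keeps its last pose, push and grip.
It also fails if it takes over 54 s, if anything falls off the work surface, if the arm or the gripper's body presses on something with over 40 N, if the wrist force passes 120 N, or if a joint passes its speed limit or range.

ROBOT

A 6-joint arm with a two-finger parallel gripper is mounted at the origin on the work surface. World frame = base frame: x ahead of the robot, y to its left, z up, the work surface at z = 0. Lengths are in mm, angles in rad, forces in N, time in s.
With the tool pointing down it reaches from about 300 to 875 mm from the base axis. Payload 6.4 kg.
Tool frame: the origin (TCP) lies at the very end of the fingers, on their centre line; the grasp point (between the pads) lies ctrl.grip_depth behind it (ctrl.grip_depth is the distance from the TCP to the grasp point, in mm); z points along the fingers, y is the direction in which the jaws open and shut (so a half turn about z gives the same grasp; the last joint's range is limited). The gripper opens to 88 mm and grips with 3 to 60 N. Pads are 18 mm wide; open, the fingers measure 123 mm over their backs; the gripper's body (75 mm by 187 mm) begins 45 mm behind the grasp point.
Start: joints at [1.106, 0.181, 1.607, -0, 1.354, -0.206], TCP at [147.142, 555.869, 238.714] pointing down, gripper open.
Joint ranges: [-2.99, 2.99], [-0.89, 2.07], [0.3, 2.58], [-1.14, 4.28], [0, 2.63], [-3.12, 3.12]. Speed limits (rad/s): [2.57, 2.57, 3.01, 3.14, 3.14, 3.14].

INTERFACE

Orientations are given as a 3x3 rotation matrix whose columns are the frame's x, y, z axes.
In Python, from workcell import ctrl gives the robot as it stands.
- The arm moves only by the tool apply_moves, never from a script. Its argument "plan" is a list of rows, each a list of 4 numbers: the shift along the world's x, y, z in m, then the turn about the world's z in degrees. In form: [[dx, dy, dz, yaw], ...]. A call has 1 to 5 rows; each row is the pose to reach, as a shift and turn from the pose commanded when the call began; what a row does not reach only later rows make up. A row lasts 1/12 s, in which the tool goes at most 41.7 mm and 7.16 degrees, less where a joint would pass 70% of its speed; a pose out of reach is approached as far as the arm can. A call with a gripper value outside its range is refused whole. "claw" is the finger opening in m, from 0 to 0.0881, set as the call begins (left out, the last holds). The fingers move at their own pace and stop on an object; "grip_force" is the grip in N (left out, the last holds). Time passes only in rows, so rows that repeat a pose let the fingers close. It gives the time, the measured TCP pose, the force and the opening at its end, in the units of the state.
- ctrl.get_state(): the state, without advancing time (a new reading comes with each control period).
- ctrl.grab_frame(name): name is "scene" or "side" or "wrist"; returns a dict with "color" (480x640x3 uint8, red, green, blue), "fx", "fy", "cx", "cy" (pixels), "distortion" ([k1, k2, p1, p2, k3] as OpenCV has them; the pictures are not rectified), "R" (3x3) and "t" (3): a world point X has camera coordinates R X + t. Camera axes: x right, y down, z forward; pixel columns grow to the right and rows downward; lengths in mm; the calibration is good to about 2 mm. A picture is of the moment at which its call begins. There is no depth.
- ctrl.finish_job(): hands the job in, once; it reports no verdict.
Trained networks look in the newest picture that a camera, given by its name, has taken for a name from the list of things; names that differ only in an ending like _2 or _b are one class to them, and where a whole thing is asked for, a point or a joint stands for the part that bears it (a point fixed in the world has none). Each returns a list of dicts, best first, with "confidence" (0 to 1); they miss things now and then, are a little off and sometimes report something else, mostly with a low value. They report only what shows in the picture. A call takes as long as a camera call. They do not tell look-alikes from the thing itself.
- ctrl.spot_in(camera, target): "position" ([column, row] in pixels, amid what is visible of it).
The state is a dict: "time_s": time; "qpos": joint angles; "qd": joint speeds; "effort": joint torques, N m; "position": TCP position; "tool_rot": TCP orientation; "ft_force": force on the tool from outside, world axes, zero at the start; "moment": the same for the moment, N m; "finger_gap": finger opening in mm.
Only numpy, scipy, OpenCV 4.12 (cv2) and the standard library are available. Lean on these libraries where they do the work, as an engineer would, in place of code of your own. Each camera call takes 0.05 s, during which the arm holds its last target. There are 200 camera calls.

## Working session

There is one attempt and no reset: what is moved stays moved. The work goes in short steps, Python scripts to look and compute and a tool call to move; the robot and the scene stay as the last step left them, time stands still between calls to the robot, and variables do not carry over. Pictures are saved under pics/ and viewed, about 8 in all and at most 12, crops included, and the job is handed in when it is done.

Besides the shell and the picture viewer there is one more tool, called after "Request:" as name(argument=value, ...), one argument or row to a line, values as JSON. apply_moves: Moves the arm, as the interface text tells. Its arguments: {"type":"object","properties":{"plan":{"type":"array","items":{"type":"array","items":{"type":"number"}}},"claw":{"type":"number"},"grip_force":{"type":"number"}},"required":["plan"]}

```bash
mkdir -p pics
cat > h.py <<'E'
import numpy as np, cv2
from workcell import ctrl
def K(f): return np.array([[f['fx'],0,f['cx']],[0,f['fy'],f['cy']],[0,0,1.]]), np.array(f['distortion'],float)
def save(f,n): cv2.imwrite('pics/'+n,cv2.cvtColor(f['color'],cv2.COLOR_RGB2BGR))
def ray(f,p):
    k,d=K(f); u=cv2.undistortPoints(np.array([[p]],float),k,d)[0,0]
    R=np.array(f['R']);t=np.array(f['t']); return -R.T@t, R.T@np.array([u[0],u[1],1])
def onz(f,p,z):
    o,v=ray(f,p); return o+v*(z-o[2])/v[2]
def proj(f,X):
    k,d=K(f); return cv2.projectPoints(np.array(X,float).reshape(-1,3),cv2.Rodrigues(np.array(f['R']))[0],np.array(f['t'],float),k,d)[0][:,0]
def tri(fs,ps):
    A=np.zeros((3,3));b=np.zeros(3)
    for f,p in zip(fs,ps):
        o,v=ray(f,p);v/=np.linalg.norm(v);M=np.eye(3)-np.outer(v,v);A+=M;b+=M@o
    return np.linalg.solve(A,b)
E
python3 - <<'E'
from h import *
np.set_printoptions(precision=1,suppress=True)
ims=[]
for c in ['scene','side','wrist']:
    f=ctrl.grab_frame(c); save(f,c+'0.png')
    print(c, 'campos',-np.array(f['R']).T@np.array(f['t']))
    for n in ['key','keystand','lockbox','cover_tab','cover_pivot','torch','ashtray','coaster']:
        print(n,[(np.round(d['position'],1).tolist(),round(d['confidence'],2)) for d in ctrl.spot_in(c,n)][:4])
print(ctrl.get_state(),ctrl.grip_depth)
E
```

```text
scene campos [1286.6 -147.2  531.4]
key [([485.0, 259.0], 0.77), ([382.8, 212.3], 0.76), ([410.1, 218.6], 0.59), ([322.4, 300.6], 0.21)]
keystand [([407.2, 244.4], 0.62), ([412.0, 218.6], 0.35)]
lockbox [([166.6, 253.3], 0.79)]
cover_tab [([163.0, 229.4], 0.87)]
cover_pivot [([165.6, 255.6], 0.59)]
torch [([321.6, 300.0], 0.7), ([407.1, 241.3], 0.46)]
ashtray [([240.1, 338.8], 0.81)]
coaster [([417.2, 315.9], 0.96)]
side campos [ 170.1 -893.   817. ]
key [([284.1, 182.4], 0.84), ([218.6, 227.7], 0.6), ([275.2, 197.4], 0.46)]
keystand [([276.0, 211.1], 0.9)]
lockbox [([335.1, 351.9], 0.94)]
cover_tab [([327.3, 340.6], 0.71)]
cover_pivot [([334.8, 350.6], 0.61)]
torch [([373.8, 238.3], 0.85), ([276.4, 210.9], 0.57), ([424.1, 272.4], 0.3)]
ashtray [([424.9, 272.8], 0.64)]
coaster [([351.7, 210.3], 0.69)]
wrist campos [ 72.6 576.4 385.5]
key []
keystand []
lockbox []
cover_tab []
cover_pivot []
torch []
ashtray []
coaster []
{'time_s': 1.35, 'qpos': array([ 1.1,  0.2,  1.6,  0. ,  1.4, -0.2]), 'qd': array([ 0., -0., -0.,  0., -0.,  0.]), 'effort': array([ -0. , -43.4, -34.2,   0.1,   0. ,  -0. ]), 'position': array([147.1, 555.9, 238.7]), 'tool_rot': array([[-1. ,  0.3,  0. ],
       [ 0.3,  1. ,  0. ],
       [ 0. ,  0. , -1. ]]), 'ft_force': array([-0.2,  0.1, -0.1]), 'moment': array([-0., -0., -0.]), 'finger_gap': 88.09805145872711} 18.700000000000003
```

View pics/scene0.png

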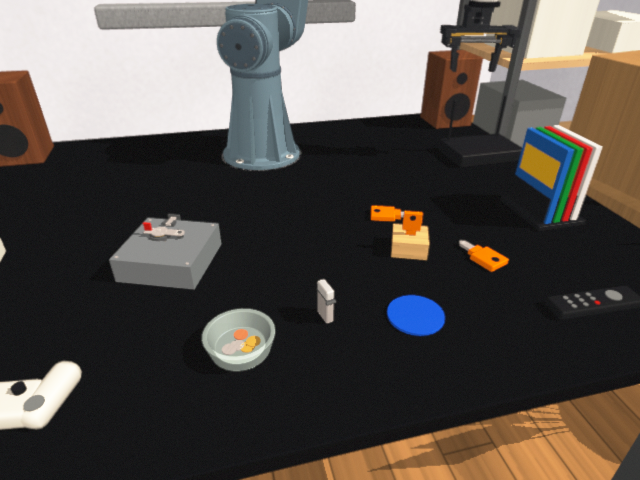

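View pics/side0.png

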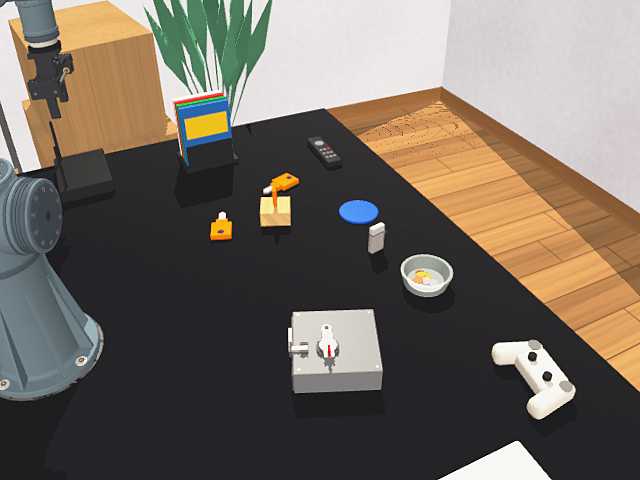

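Run:
```python
from h import *
np.set_printoptions(precision=1,suppress=True)
a=ctrl.grab_frame('scene');b=ctrl.grab_frame('side')
for n,p,q in [('stand',(407.2,244.4),(276,211.1)),('keybow',(413,219),(275.2,195)),('tab',(148,226),(329,351)),('box',(166.6,253.3),(335,352)),('torch',(321.6,300),(374,238.3)),('ash',(240,339),(425,273))]:
    X=tri([a,b],[p,q]); print(n,X, 'res',proj(a,X)-p,proj(b,X)-q)
for z,pts in [(50,[(292,313),(373,310),(381,370),(293,372)]),(36,[(261,200),(291,199),(290,208),(261,208)])]:
    P=np.array([onz(b,p,z) for p in pts]); print(P, P.mean(0))
for s,(f,r) in {'box':(b,(270,290,400,410)),'st':(b,(250,165,305,235))}.items():
    c=cv2.resize(f['color'][r[1]:r[3],r[0]:r[2]],None,fx=5 if s=='box' else 6,fy=5 if s=='box' else 6,interpolation=cv2.INTER_CUBIC)
    cv2.imwrite(f'pics/c_{s}.png',c[:,:,::-1])
```

```text
stand [571.1 218.8  17.1] res [[ 0.9 -1.4]] [[0.7 1.2]]
keybow [569.7 221.8  69. ] res [[-0.9  1.4]] [[-0.6 -1.2]]
tab [ 469.4 -279.1   68.9] res [[-0.5  0.5]] [[-0.5 -0.6]]
box [ 497.4 -250.7   22. ] res [[ 0.5 -0.5]] [[0.5 0.5]]
torch [718.8   1.4  35.5] res [[ 0.8 -1. ]] [[0.6 0.7]]
ash [ 763.9 -137.6   24.3] res [[ 0.9 -0.9]] [[0.7 0.6]]
[[ 456.3 -150.    50. ]
 [ 596.6 -208.3   50. ]
 [ 537.5 -342.    50. ]
 [ 402.  -281.8   50. ]] [ 498.1 -245.5   50. ]
[[547.  258.9  36. ]
 [614.7 231.2  36. ]
 [597.2 195.9  36. ]
 [534.7 226.   36. ]] [573.4 228.   36. ]
```

View pics/c_box.png

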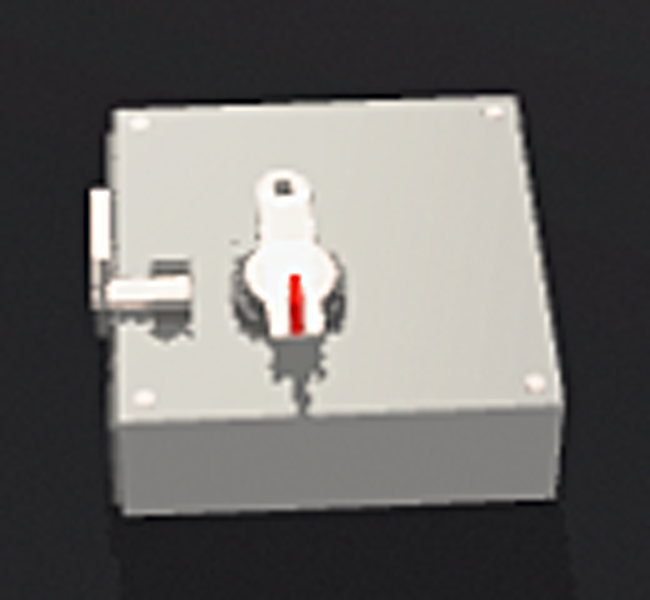

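Request:
apply_moves(
  plan=[
    [0.027,-0.025,0,-6.4],
    [0.054,-0.051,0,-12.8],
    [0.082,-0.076,0,-19.2],
    [0.109,-0.102,0,-25.6],
    [0.136,-0.127,0,-32],
  ],
)

```text
time_s: 1.87
position: [284.0, 427.6, 238.8]
tool_rot: [[-0.681, 0.733, 0.0], [0.733, 0.681, 0.0], [-0.0, 0.0, -1.0]]
ft_force: [0.4, 0.3, 1.2]
finger_gap: 88.2
```

Request:
apply_moves(
  plan=[
    [0.027,-0.025,0,-6.4],
    [0.054,-0.051,0,-12.8],
    [0.082,-0.076,0,-19.2],
    [0.109,-0.102,0,-25.6],
    [0.136,-0.127,0,-32],
  ],
)

```text
time_s: 2.28
position: [420.3, 300.4, 239.0]
tool_rot: [[-0.188, 0.982, 0.0], [0.982, 0.188, 0.0], [0.0, 0.001, -1.0]]
ft_force: [0.8, 1.3, -0.3]
finger_gap: 87.8
```

Request:
apply_moves(
  plan=[
    [0.027,-0.025,0,-6.4],
    [0.054,-0.051,0,-12.8],
    [0.082,-0.076,0,-19.2],
    [0.109,-0.102,0,-25.6],
    [0.136,-0.127,0,-32],
  ],
)

```text
time_s: 2.7
position: [556.3, 173.2, 238.8]
tool_rot: [[0.361, 0.933, 0.0], [0.933, -0.361, 0.0], [0.0, 0.0, -1.0]]
ft_force: [-0.2, 0.3, 0.5]
finger_gap: 88.3
```

Run:
```python
from h import *
np.set_printoptions(precision=3,suppress=True)
f=ctrl.grab_frame('wrist');s=ctrl.get_state();save(f,'w1.png')
T=s['tool_rot'];print(s['position'],T,s['qpos'],s['time_s'])
R=np.array(f['R']);c=-R.T@f['t'];print('cam in tool',T.T@(c-s['position']),'cam axes in tool\n',T.T@R.T,f['fx'])
for n in ['key','keystand']:print(n,ctrl.spot_in('wrist',n))
```

```text
[560.802 168.49  238.878] [[ 0.371  0.929  0.004]
 [ 0.929 -0.371 -0.003]
 [-0.001  0.004 -1.   ]] [ 0.091  0.202  1.582 -0.003  1.354  0.472] 2.75
cam in tool [  79.863   -6.922 -146.808] cam axes in tool
 [[ 0.01  -0.956 -0.294]
 [ 1.     0.011 -0.001]
 [ 0.005 -0.294  0.956]] 346.59316916976906
key [{'position': [310.4, 167.6], 'confidence': 0.71}, {'position': [319.4, 15.9], 'confidence': 0.65}, {'position': [194.5, 199.3], 'confidence': 0.61}]
keystand [{'position': [317.6, 158.4], 'confidence': 0.89}]
```

View pics/w1.png

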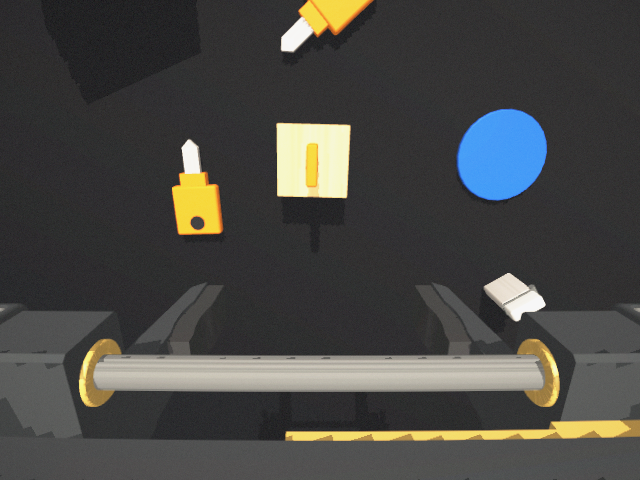

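```bash
cat >> h.py <<'E'
def boxpts(x,y,yaw,b):  # b list of (hx,hy,z0,z1)
    c,s=np.cos(yaw),np.sin(yaw);o=[]
    for hx,hy,z0,z1 in b:
        o.append([[x+c*u*hx-s*v*hy,y+s*u*hx+c*v*hy,z] for u in(-1,1) for v in(-1,1) for z in(z0,z1)])
    return o
def render(f,x,y,yaw,b,S=4):
    m=np.zeros((480*S,640*S),np.uint8)
    for P in boxpts(x,y,yaw,b):
        h=cv2.convexHull((proj(f,P)*S+S/2-.5).round().astype(np.int32)); cv2.fillConvexPoly(m,h,1)
    return cv2.resize(m.astype(np.float32),(640,480),interpolation=cv2.INTER_AREA)
def fit(fs,masks,x0,b):
    from scipy.optimize import minimize
    def cost(p): return sum(np.abs(render(f,p[0],p[1],p[2]/100,b)-m).sum() for f,m in zip(fs,masks))
    p0=np.array([x0[0],x0[1],x0[2]*100])
    for st in (8,3):
        r=minimize(cost,p0,method='Nelder-Mead',options=dict(initial_simplex=[p0]+[p0+st*e for e in np.eye(3)],xatol=.05,fatol=.05)); p0=r.x
    return p0*[1,1,.01],r.fun
def comp(mask,p): # component nearest p
    n,l,st,c=cv2.connectedComponentsWithStats(mask.astype(np.uint8)); ok=[i for i in range(1,n) if st[i,4]>20]
    i=min(ok,key=lambda i:np.hypot(*(c[i]-p))); return (l==i).astype(np.float32)
E
python3 - <<'E'
from h import *
np.set_printoptions(precision=3,suppress=True)
f=ctrl.grab_frame('wrist');s=ctrl.get_state()
T=s['tool_rot'];print(s['position'],np.arctan2(T[1,1],T[0,1]),s['time_s'])
R=np.array(f['R']);c=-R.T@f['t'];print('cam in tool',T.T@(c-s['position']))
h=cv2.cvtColor(f['color'],cv2.COLOR_RGB2HSV)
g=ctrl.spot_in('wrist','keystand')[0]['position'];print(g)
org=(h[...,0]>5)&(h[...,0]<25)&(h[...,1]>185)&(h[...,2]>90)
m=comp(org,np.array(g));print(m.sum(), [x.mean() for x in np.nonzero(m)])
print('key',fit([f],[m],(571,222,-.37),[(5,18,46,86),(4,10,36,46)]))
w=(h[...,0]>8)&(h[...,0]<35)&(h[...,2]>120); m2=comp(w,np.array(g));print(m2.sum())
print('stand',fit([f],[m2],(571,222,-.37),[(35,35,0,36),(5,18,46,86)]))
E
```

```text
[555.387 174.086 238.314] -0.3645132222637706 2.9
cam in tool [  76.53     0.88  -146.791]
[314.9, 156.9]
79.0 [np.float64(170.18987341772151), np.float64(314.44303797468353)]
key (array([570.677, 222.076,  -0.347]), np.float64(469.9375))
5381.0
stand (array([567.799, 222.006,  -0.385]), np.float64(197.1875))
```

Run:
```python
from h import *
np.set_printoptions(precision=3,suppress=True)
f=ctrl.grab_frame('wrist')
h=cv2.cvtColor(f['color'],cv2.COLOR_RGB2HSV)
for r in (135,150,165,180,192): print(r,[tuple(int(v) for v in h[r,c]) for c in range(300,326,2)])
w=(h[...,0]>8)&(h[...,0]<35)&(h[...,2]>120)
g=np.array([315,157.])
for th in (130,150,170):
    m=comp((h[...,0]<26)&(h[...,0]>5)&(h[...,1]>th)&(h[...,2]>200),g); print(th,m.sum(),[ (x.min(),x.max()) for x in np.nonzero(m)], fit([f],[m],(569,222,-.37),[(5,18,46,86),(4,10,36,46)]))
```

```text
135 [(29, 55, 247), (30, 62, 247), (29, 58, 247), (30, 46, 247), (30, 40, 247), (30, 40, 247), (30, 40, 247), (30, 38, 247), (30, 41, 247), (30, 37, 247), (30, 45, 247), (30, 47, 247), (30, 41, 247)]
150 [(29, 56, 247), (30, 63, 247), (30, 43, 247), (30, 40, 247), (30, 37, 247), (22, 180, 247), (25, 190, 247), (26, 186, 247), (26, 188, 247), (26, 187, 247), (20, 203, 247), (30, 46, 247), (30, 37, 247)]
165 [(29, 58, 247), (29, 61, 247), (30, 40, 247), (30, 40, 247), (27, 85, 247), (23, 193, 247), (25, 191, 247), (25, 188, 247), (25, 188, 247), (25, 191, 247), (13, 178, 243), (29, 56, 247), (30, 42, 247)]
180 [(29, 60, 247), (30, 42, 247), (30, 37, 247), (30, 39, 247), (28, 93, 247), (25, 191, 247), (25, 190, 247), (25, 188, 247), (25, 194, 247), (23, 194, 247), (26, 103, 247), (30, 43, 247), (30, 43, 247)]
192 [(29, 59, 247), (30, 43, 247), (30, 40, 247), (30, 38, 247), (30, 38, 247), (30, 35, 247), (24, 94, 246), (24, 102, 246), (24, 97, 246), (24, 101, 246), (24, 101, 245), (30, 41, 247), (30, 45, 247)]
130 405.0 [(np.int64(144), np.int64(188)), (np.int64(309), np.int64(320))] (array([567.428, 222.143,  -0.393]), np.float64(133.25))
150 393.0 [(np.int64(145), np.int64(187)), (np.int64(309), np.int64(320))] (array([567.636, 222.488,  -0.377]), np.float64(139.125))
170 366.0 [(np.int64(145), np.int64(187)), (np.int64(309), np.int64(320))] (array([567.486, 221.792,  -0.382]), np.float64(164.8125))
```

Request:
apply_moves(
  plan=[
    [0.0042,0.0158,-0.036,-0.4],
    [0.0083,0.0315,-0.072,-0.8],
    [0.0125,0.0473,-0.108,-1.2],
    [0.0125,0.0473,-0.125,-1.2],
    [0.0125,0.0473,-0.125,-1.2],
  ],
  claw=0.04,
  grip_force=40,
)

```text
time_s: 3.42
position: [562.9, 223.7, 108.6]
tool_rot: [[0.371, 0.929, -0.009], [0.929, -0.371, -0.002], [-0.005, -0.008, -1.0]]
ft_force: [-0.7, 0.1, -0.6]
finger_gap: 57.2
```

Request:
apply_moves(
  plan=[
    [0,0,-0.03,0],
    [0,0,-0.055,0],
    [0,0,-0.068,0],
    [0,0,-0.0684,0],
    [0,0,-0.0684,0],
  ],
)

```text
time_s: 3.83
position: [567.7, 222.5, 46.2]
tool_rot: [[0.374, 0.927, 0.0], [0.927, -0.374, 0.0], [0.0, 0.0, -1.0]]
ft_force: [0.4, 0.7, 0.2]
finger_gap: 40.4
```

Run:
```python
from h import *
np.set_printoptions(precision=3,suppress=True)
a=ctrl.grab_frame('wrist');s=ctrl.get_state();print(s['position'],s['ft_force'],s['finger_gap'],s['time_s'])
c=ctrl.grab_frame('scene')['color'][170:290,350:470]
o=np.hstack([cv2.resize(a['color'],(560,420)),cv2.resize(c,(240,240)) if 0 else cv2.copyMakeBorder(cv2.resize(c,(240,240)),0,180,0,0,0)])
cv2.imwrite('pics/g1.png',o[:,:,::-1])
```

```text
[568.557 222.577  47.132] [0.756 0.551 0.203] 39.86306838179454 3.8833
```

View pics/g1.png

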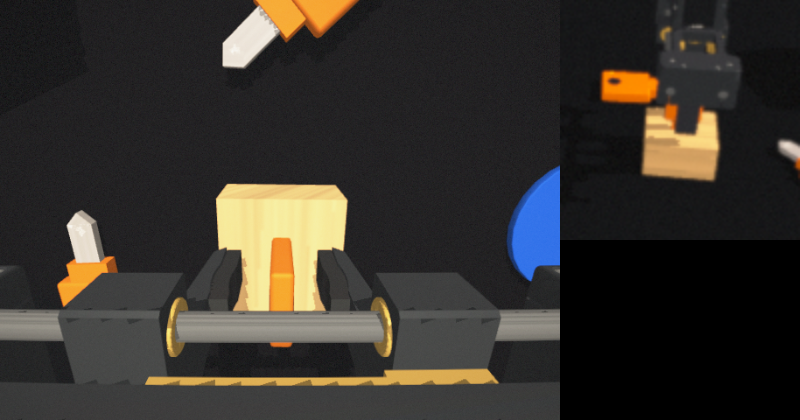

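The key (bow at (281,275)) sits centred between the fingers over the stand; I'll close.

Request:
apply_moves(
  plan=[
    [0,0,0,0],
    [0,0,0,0],
    [0,0,0,0],
    [0,0,0,0],
    [0,0,0,0],
  ],
  claw=0,
  grip_force=40,
)

```text
time_s: 4.35
position: [567.9, 222.2, 45.7]
tool_rot: [[0.375, 0.927, 0.001], [0.927, -0.375, 0.0], [0.0, 0.0, -1.0]]
ft_force: [0.2, 0.0, 2.6]
finger_gap: 9.4
```

Request:
apply_moves(
  plan=[
    [0,0,0,0],
    [0,0,0,0],
    [0,0,0,0],
  ],
  claw=0,
  grip_force=60,
)

```text
time_s: 4.6
position: [567.9, 222.2, 45.7]
tool_rot: [[0.375, 0.927, 0.0], [0.927, -0.375, 0.0], [0.0, 0.0, -1.0]]
ft_force: [-0.7, -0.7, 3.7]
finger_gap: 9.4
```

Request:
apply_moves(
  plan=[
    [0,0,0.006,0],
    [0,0,0.015,0],
    [0,0,0.028,0],
    [0,0,0.045,0],
    [0,0,0.07,0],
  ],
)

```text
time_s: 5.02
position: [566.1, 222.0, 115.2]
tool_rot: [[0.375, 0.927, -0.004], [0.927, -0.375, -0.0], [-0.002, -0.003, -1.0]]
ft_force: [-0.7, -1.0, -0.2]
finger_gap: 9.3
```

Request:
apply_moves(
  plan=[
    [0,-0.005,0.025,0],
    [-0.006,-0.03,0.05,0],
    [-0.013,-0.06,0.06,0],
    [-0.02,-0.095,0.06,0],
    [-0.027,-0.13,0.06,0],
  ],
)

```text
time_s: 5.43
position: [540.8, 91.6, 178.0]
tool_rot: [[0.374, 0.928, 0.003], [0.928, -0.374, 0.0], [0.001, 0.003, -1.0]]
ft_force: [0.5, -0.8, -1.4]
finger_gap: 9.4
```

Request:
apply_moves(
  plan=[
    [-0.008,-0.038,0,0],
    [-0.016,-0.076,0,0],
    [-0.024,-0.114,0,0],
    [-0.032,-0.152,0,0],
    [-0.04,-0.19,0,0],
  ],
)

```text
time_s: 5.85
position: [499.9, -99.2, 176.7]
tool_rot: [[0.375, 0.927, 0.001], [0.927, -0.375, -0.0], [0.0, 0.001, -1.0]]
ft_force: [1.1, -1.1, -0.3]
finger_gap: 9.2
```

Request:
apply_moves(
  plan=[
    [-0.008,-0.038,0,0],
    [-0.016,-0.076,0,0],
    [-0.024,-0.114,0,0],
    [-0.032,-0.152,0,0],
    [-0.038,-0.178,0,0],
  ],
)

```text
time_s: 6.27
position: [461.8, -278.8, 176.9]
tool_rot: [[0.376, 0.926, 0.001], [0.926, -0.376, -0.001], [-0.001, 0.001, -1.0]]
ft_force: [0.2, 0.1, 0.0]
finger_gap: 9.3
```

Request:
apply_moves(
  plan=[
    [-0.006,-0.03,0,0],
    [-0.006,-0.03,0,0],
    [-0.006,-0.03,0,0],
  ],
)

```text
time_s: 6.52
position: [456.2, -307.0, 176.3]
tool_rot: [[0.378, 0.926, 0.001], [0.926, -0.378, -0.0], [0.0, 0.001, -1.0]]
ft_force: [-1.6, 0.6, -0.7]
finger_gap: 9.5
```

Run:
```python
from h import *
np.set_printoptions(precision=3,suppress=True)
f=ctrl.grab_frame('wrist');s=ctrl.get_state();T=s['tool_rot'];print(s['position'],s['ft_force'],s['finger_gap'],s['time_s'],np.arctan2(T[1,1],T[0,1]))
R=np.array(f['R']);print('cam in tool',T.T@(-R.T@f['t']-s['position']))
save(f,'w2.png')
for n in ['lockbox','cover_tab','key']: print(n,ctrl.spot_in('wrist',n)[:2])
```

```text
[ 456.447 -305.765  176.019] [ 1.149  0.386 -0.69 ] 9.520159951374733 6.5667 -0.3857615491169535
cam in tool [  76.122   -0.51  -146.983]
lockbox [{'position': [336.5, 130.3], 'confidence': 0.58}]
cover_tab [{'position': [324.7, 161.1], 'confidence': 0.75}]
key [{'position': [314.5, 316.1], 'confidence': 0.94}]
```

View pics/w2.png

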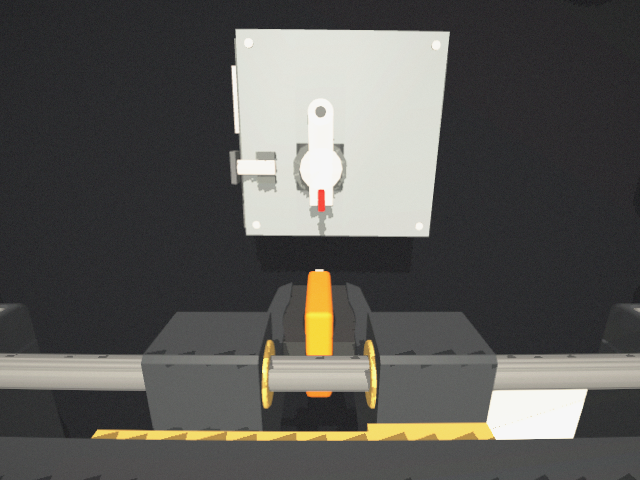

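Run:
```python
from h import *
from scipy.optimize import least_squares
np.set_printoptions(precision=2,suppress=True)
f=ctrl.grab_frame('wrist');s=ctrl.get_state();T=s['tool_rot'];p=s['position'];print(p,np.arctan2(T[1,1],T[0,1]))
g=cv2.cvtColor(f['color'],cv2.COLOR_RGB2GRAY)
im=np.array([[236,30],[448,32],[429,236],[246,236]],np.float32).reshape(-1,1,2)
im=cv2.cornerSubPix(g,im,(6,6),(-1,-1),(3,50,.01)).reshape(-1,2);print(im)
L=np.array([[-75,75],[75,75],[75,-75],[-75,-75]])
def W(q,P,z): 
    c,s_=np.cos(q[2]),np.sin(q[2]);P=np.atleast_2d(P); return np.c_[q[0]+c*P[:,0]-s_*P[:,1],q[1]+s_*P[:,0]+c*P[:,1],np.full(len(P),z)]
r=least_squares(lambda q:(proj(f,W(q,L,50))-im).ravel(),[498,-247,-.4]);q=r.x
print('box',q,'res',r.fun.reshape(-1,2))
r2=least_squares(lambda q:(proj(f,W(q,L,q[3]))-im).ravel(),[498,-247,-.4,50]);print('free z',r2.x)
print('keyhole',W(q,[-15,-20],54),'tab',W(q,[-15,-42],69))
h=cv2.cvtColor(f['color'],cv2.COLOR_RGB2HSV)
red=((h[...,0]<5)|(h[...,0]>174))&(h[...,1]>150)&(h[...,2]>100); m=comp(red,np.array([321.,200])); y,x=np.nonzero(m);print('red',x.min(),x.max(),y.min(),y.max())
b=[[-15+u*2.5,-42+v*7] for u in(-1,1) for v in(-1,1)]
print('tab proj top',proj(f,W(q,b,78)),'bot',proj(f,W(q,b,61)));print('pivot',proj(f,W(q,[-15,20],62)),'keyhole z61',proj(f,W(q,[-15,-20],61)))
kp=lambda k:p+T@np.array([k[1],k[0],35.3-k[2]])  # k in key frame
for n,k in dict(tip=(0,0,0),bowTL=(-5,18,76),bowTR=(5,18,76),bowBL=(-5,18,36),bowBR=(5,18,36),backTL=(-5,-18,76),backTR=(5,-18,76),bl=(-2.2,6,6),br=(2.2,6,6)).items(): print(n,proj(f,kp(k))[0])
for r in (267,269,275,290,310,330,390): print(r,''.join('o' if h[r,c,1]>150 and 5<h[r,c,0]<32 and h[r,c,2]>90 else 'w' if h[r,c,2]>150 else '.' for c in range(295,345)))
c=cv2.resize(f['color'][85:285,235:405],None,fx=3.5,fy=3,interpolation=cv2.INTER_CUBIC);cv2.imwrite('pics/c2.png',c[:,:,::-1])
```

```text
[ 456.99 -304.53  175.58] -0.38278539004160317
[[236.41  31.8 ]
 [450.62  35.66]
 [428.52 240.11]
 [246.12 237.69]]
box [ 496.86 -246.75   -0.4 ] res [[ 0.26  0.38]
 [-0.26  0.28]
 [-0.17 -0.45]
 [ 0.16 -0.53]]
free z [ 496.79 -246.78   -0.4    50.88]
keyhole [[ 475.29 -259.37   54.  ]] tab [[ 466.76 -279.66   69.  ]]
red 319 324 193 214
tab proj top [[316.34 215.08]
 [316.58 195.87]
 [323.26 215.17]
 [323.61 195.97]] bot [[316.5  210.01]
 [316.73 191.91]
 [323.   210.1 ]
 [323.32 192.01]]
pivot [[321.2  115.21]] keyhole z61 [[320.33 171.95]]
tip [320.61 274.18]
bowTL [307.05 312.59]
bowTR [336.18 312.57]
bowBL [309.95 268.64]
bowBR [332.02 268.62]
backTL [308.14 397.89]
backTR [334.77 397.88]
bl [316.63 268.33]
br [324.69 268.33]
267 ..................................................
269 ....................wwwwwwww......................
275 .............ooooooooooooooooooooooo..............
290 ............ooooooooooooooooooooooooo.............
310 ..........oooooooooooooooooooooooooooo............
330 ..........oooooooooooooooooooooooooooo............
390 ...........wwwwwwwwwwwwwwwwwwwwwwwwww.............
```

View pics/c2.png

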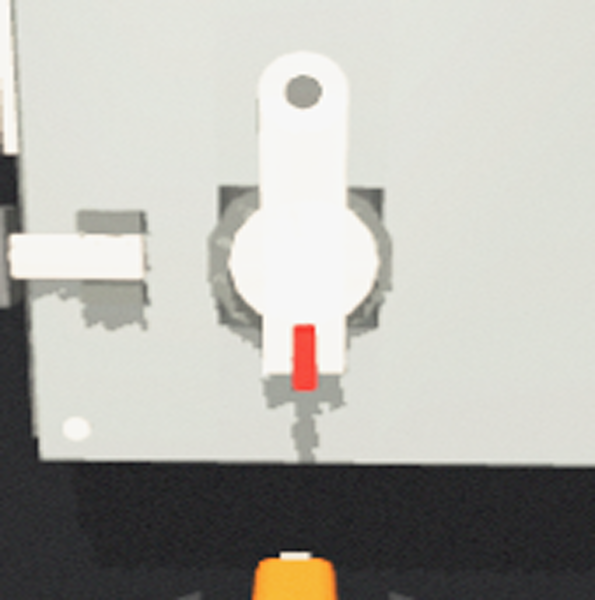

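Request:
apply_moves(
  plan=[
    [-0.0005,0.015,-0.01,-0.4],
    [-0.0009,0.0297,-0.03,-0.9],
    [-0.0009,0.0297,-0.055,-0.9],
    [-0.0009,0.0297,-0.075,-0.9],
    [-0.0009,0.0297,-0.075,-0.9],
  ],
)

```text
time_s: 7.18
position: [453.8, -272.7, 96.6]
tool_rot: [[0.388, 0.922, -0.005], [0.922, -0.388, 0.005], [0.003, -0.007, -1.0]]
ft_force: [-0.8, 1.3, -0.8]
finger_gap: 9.5
```

Request:
apply_moves(
  plan=[
    [0.0018,-0.0008,0,0],
    [0.0037,-0.0016,0,0],
    [0.0055,-0.0023,0,0],
    [0.0074,-0.0031,0,0],
    [0.0074,-0.0031,0,0],
  ],
)

```text
time_s: 7.6
position: [463.8, -279.8, 101.4]
tool_rot: [[0.389, 0.921, 0.001], [0.921, -0.389, -0.001], [-0.001, 0.001, -1.0]]
ft_force: [0.2, 0.3, -0.9]
finger_gap: 9.2
```

Run:
```python
from h import *
f=ctrl.grab_frame('wrist');a=ctrl.grab_frame('side');s=ctrl.get_state();print(s['position'],s['ft_force'],s['finger_gap'],s['time_s'])
c=cv2.resize(f['color'][80:400,160:480],(400,400));d=cv2.resize(a['color'][290:390,280:380],(400,400),interpolation=cv2.INTER_CUBIC)
cv2.imwrite('pics/p1.png',np.hstack([c,d])[:,:,::-1])
```

```text
[ 463.55355453 -279.64201158  100.93747822] [ 0.36334184  0.35968246 -0.30992904] 9.608008092581336 7.7
```

View pics/p1.png

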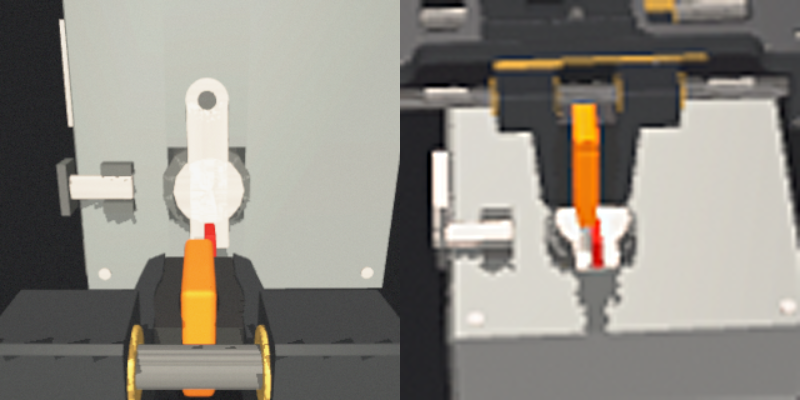

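The blade stands just on the -x side of the red tab (left panel (210,235)); now I push.

Request:
apply_moves(
  plan=[
    [0.0014,-0.0006,0,0],
    [0.0028,-0.0012,0,0],
    [0.0042,-0.0018,0,0],
    [0.0056,-0.0024,0,0],
    [0.007,-0.003,0,0],
  ],
)

```text
time_s: 8.12
position: [468.9, -281.7, 99.9]
tool_rot: [[0.39, 0.921, -0.003], [0.921, -0.39, 0.002], [0.0, -0.003, -1.0]]
ft_force: [0.6, -0.6, -0.9]
finger_gap: 9.4
```

Request:
apply_moves(
  plan=[
    [0.0014,-0.0006,0,0],
    [0.0028,-0.0012,0,0],
    [0.0042,-0.0018,0,0],
    [0.0056,-0.0024,0,0],
    [0.007,-0.003,0,0],
  ],
)

```text
time_s: 8.53
position: [477.5, -285.4, 100.3]
tool_rot: [[0.39, 0.921, 0.0], [0.921, -0.39, -0.0], [-0.0, 0.0, -1.0]]
ft_force: [-0.9, 0.5, -0.4]
finger_gap: 9.8
```

Run:
```python
from h import *
f=ctrl.grab_frame('wrist');a=ctrl.grab_frame('side');s=ctrl.get_state();print(s['position'],s['ft_force'],s['finger_gap'],s['time_s'])
c=cv2.resize(f['color'][80:400,160:480],(400,400));d=cv2.resize(a['color'][290:390,280:380],(400,400),interpolation=cv2.INTER_CUBIC)
cv2.imwrite('pics/p2.png',np.hstack([c,d])[:,:,::-1])
h=cv2.cvtColor(f['color'],cv2.COLOR_RGB2HSV);red=((h[...,0]<5)|(h[...,0]>174))&(h[...,1]>150)&(h[...,2]>100)
y,x=np.nonzero(red);print(len(x),x.mean() if len(x) else 0,y.mean() if len(x) else 0)
```

```text
[ 477.46853992 -285.39971911  100.36669616] [ 0.64843566 -0.69838098  0.07892978] 9.68896526352484 8.6333
350 397.80571428571426 224.55142857142857
```

View pics/p2.png

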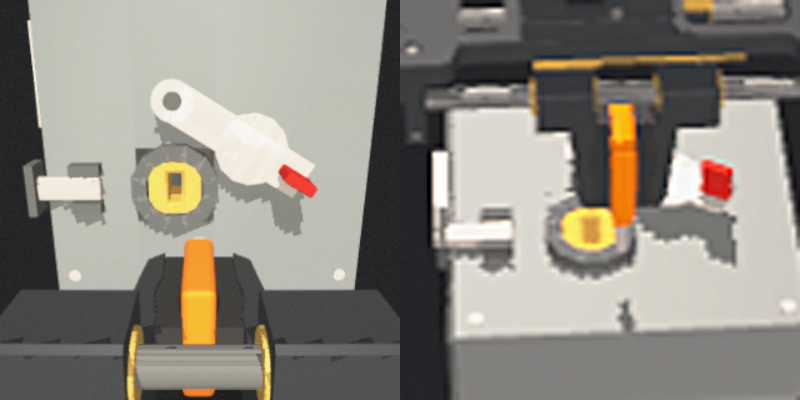

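Request:
apply_moves(
  plan=[
    [-0.003,0.0013,0.006,0],
    [-0.006,0.0026,0.01,0],
    [-0.0094,0.004,0.01,0],
    [-0.0094,0.004,0.01,0],
    [-0.0094,0.004,0.01,0],
  ],
)

```text
time_s: 9.05
position: [467.5, -281.1, 110.5]
tool_rot: [[0.39, 0.921, 0.0], [0.921, -0.39, -0.0], [-0.0, 0.0, -1.0]]
ft_force: [0.5, 0.3, -0.5]
finger_gap: 9.7
```

Request:
apply_moves(
  plan=[
    [0,0,0,0],
    [0,0,0,0],
  ],
)

```text
time_s: 9.22
position: [467.7, -281.2, 110.3]
tool_rot: [[0.39, 0.921, -0.0], [0.921, -0.39, 0.0], [0.0, -0.0, -1.0]]
ft_force: [-0.0, 0.2, 0.1]
finger_gap: 9.5
```

Run:
```python
from h import *
np.set_printoptions(precision=2,suppress=True)
ims=[]
for i in range(5):
    f=ctrl.grab_frame('wrist');s=ctrl.get_state();T=s['tool_rot'];p=s['position'];R=np.array(f['R']);ims.append(f['color'].astype(float))
    print(p,np.arctan2(T[1,1],T[0,1]),T.T@(-R.T@f['t']-p))
im=np.mean(ims,0).astype(np.uint8); print(f['fx'],f['fy'],f['cx'],f['cy'],f['distortion'],R@T)
cv2.imwrite('pics/avg.png',im[:,:,::-1])
cv2.imwrite('pics/c3.png',cv2.resize(im[150:400,240:400],None,fx=3.7,fy=2.4,interpolation=cv2.INTER_CUBIC)[:,:,::-1])
```

```text
[ 467.72 -281.22  110.22] -0.40019302378004284 [  77.28   -0.84 -146.78]
[ 467.74 -281.23  110.2 ] -0.40016830742717663 [  77.29   -0.84 -146.75]
[ 467.75 -281.24  110.21] -0.4001441897751527 [  77.29   -0.84 -146.72]
[ 467.75 -281.22  110.19] -0.40015394887031497 [  77.28   -0.84 -146.73]
[ 467.74 -281.21  110.2 ] -0.4001216429596252 [  77.28   -0.82 -146.72]
346.59316916976906 346.59316916976906 318.8179789350584 238.88911545398997 [-0.02  0.    0.    0.    0.  ] [[-0.    1.    0.  ]
 [-0.96 -0.   -0.3 ]
 [-0.3  -0.    0.96]]
```

View pics/c3.png

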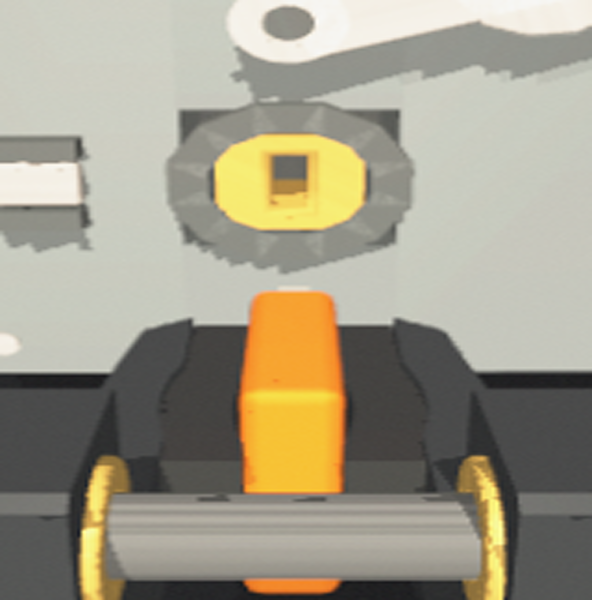

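Run:
```python
from h import *
np.set_printoptions(precision=2,suppress=True)
f=ctrl.grab_frame('wrist');s=ctrl.get_state();T=s['tool_rot'];p=s['position']
im=cv2.imread('pics/avg.png')[:,:,::-1];h=cv2.cvtColor(np.ascontiguousarray(im),cv2.COLOR_RGB2HSV)
yel=(h[...,0]>15)&(h[...,0]<35)&(h[...,1]>100)&(h[...,2]>120);yel[260:]=0
m=comp(yel,np.array([318.,226]));y,x=np.nonzero(m);print('yellow',x.min(),x.max(),y.min(),y.max())
hull=cv2.convexHull(np.c_[x,y].astype(np.int32));M=cv2.moments(hull);c=np.array([M['m10']/M['m00'],M['m01']/M['m00']]);print(c)
Xs=onz(f,c,54);print('slot world',Xs,'in tool',T.T@(Xs-p))
# slot dark region columns along rows
for r in range(212,240,2): print(r,' '.join('%3d'%v for v in cv2.cvtColor(np.ascontiguousarray(im),cv2.COLOR_RGB2GRAY)[r,308:332]))
org=lambda r:[c for c in range(290,350) if h[r,c,1]>150 and h[r,c,2]>90 and h[r,c,0]<32]
for r in (275,285,295,305,312,318,330,340): o=org(r);print(r,o[0],o[-1],(o[0]+o[-1])/2)
kp=lambda k:p+T@np.array([k[1],k[0],35.3-k[2]])
for n,k in dict(tip=(0,0,0),bowT=(0,18,76),bowTL=(-5,18,76),bowTR=(5,18,76),bowB=(0,18,36),bladef=(0,6,6),back=(0,-18,76)).items(): print(n,proj(f,kp(k))[0])
print('col319', [tuple(int(v) for v in h[r,319]) for r in range(262,280,1)])
for r in (268,269,270,271): print(r,[int(v) for v in h[r,306:334,2]],[int(v) for v in h[r,306:334,1]])
```

```text
yellow 298 338 206 245
[317.92 225.57]
slot world [ 475.3  -259.49   54.  ] in tool [22.95 -1.51 56.23]
212 226 226 221 217 217 217 216 216 216 215 214 214 214 213 214 213 214 214 222 224 224 224 224 224
214 225 225 215 201 187 169 158 157 154 153 156 158 160 161 161 185 199 197 219 224 224 224 223 224
216 224 224 214 201 183 137 108 103 105 103 104 104 103 103 106 175 199 198 217 223 224 224 224 224
218 224 223 216 203 184 136 107 102 104 105 106 104 103 102 106 176 203 201 219 224 223 223 224 224
220 226 225 218 206 185 138 107 102 105 105 104 105 104 103 105 180 204 203 219 224 224 224 223 223
222 227 227 222 211 190 141 106 103 104 104 104 104 104 101 105 183 208 205 219 224 224 225 224 223
224 227 227 223 214 194 145 116 115 115 116 116 115 115 114 112 185 208 206 221 226 225 225 225 224
226 225 226 223 215 194 152 136 140 138 139 140 140 139 137 139 189 208 205 220 225 225 226 226 225
228 226 225 224 216 196 154 136 138 139 139 139 138 139 138 140 192 209 206 219 224 224 225 225 225
230 225 225 224 217 200 155 138 140 140 139 138 147 179 189 189 207 214 212 221 223 224 224 224 
[... 1332 characters left out ...]
 212, 201, 199, 199, 199, 199, 200, 199, 199, 200, 200] [13, 13, 12, 13, 12, 14, 14, 13, 14, 25, 25, 25, 27, 26, 26, 26, 27, 22, 15, 14, 14, 13, 13, 14, 13, 14, 13, 13]
270 [199, 199, 199, 199, 198, 199, 200, 198, 199, 223, 229, 229, 230, 230, 230, 229, 230, 217, 202, 199, 199, 198, 198, 197, 199, 198, 199, 200] [13, 13, 14, 15, 13, 13, 14, 13, 13, 26, 29, 29, 29, 29, 29, 28, 29, 25, 15, 13, 12, 13, 13, 13, 13, 13, 13, 14]
271 [200, 198, 199, 199, 219, 237, 244, 245, 245, 246, 246, 246, 246, 246, 246, 246, 246, 245, 245, 245, 241, 223, 202, 199, 199, 200, 199, 200] [14, 13, 13, 14, 65, 102, 118, 121, 122, 115, 111, 111, 111, 111, 111, 112, 112, 116, 121, 122, 113, 73, 27, 14, 14, 14, 13, 14]
```

Request:
apply_moves(
  plan=[
    [0.0043,0.0108,0,0],
    [0.0086,0.0215,0,0],
    [0.0086,0.0215,-0.008,0],
    [0.0086,0.0215,-0.013,0],
    [0.0086,0.0215,-0.013,0],
  ],
)

```text
time_s: 9.93
position: [475.7, -258.6, 95.7]
tool_rot: [[0.389, 0.921, -0.002], [0.921, -0.389, 0.002], [0.001, -0.002, -1.0]]
ft_force: [0.1, 0.6, -0.5]
finger_gap: 9.7
```

Request:
apply_moves(
  plan=[
    [0,0,-0.0025,0],
    [0,0,-0.005,0],
    [0,0,-0.0075,0],
    [0,0,-0.01,0],
    [0,0,-0.01,0],
  ],
)

```text
time_s: 10.35
position: [476.0, -259.7, 86.7]
tool_rot: [[0.39, 0.921, -0.001], [0.921, -0.39, 0.001], [0.0, -0.001, -1.0]]
ft_force: [-0.9, -0.7, -0.9]
finger_gap: 9.3
```

Request:
apply_moves(
  plan=[
    [0,0,-0.001,0],
    [0,0,-0.002,0],
    [0,0,-0.003,0],
    [0,0,-0.004,0],
    [0,0,-0.004,0],
  ],
)

```text
time_s: 10.77
position: [476.3, -259.7, 83.2]
tool_rot: [[0.39, 0.921, -0.0], [0.921, -0.39, 0.0], [0.0, -0.0, -1.0]]
ft_force: [-0.4, -0.0, -0.6]
finger_gap: 9.4
```

Request:
apply_moves(
  plan=[
    [0,0,-0.001,0],
    [0,0,-0.002,0],
    [0,0,-0.003,0],
    [0,0,-0.004,0],
    [0,0,-0.004,0],
  ],
)

```text
time_s: 11.18
position: [476.2, -259.6, 79.0]
tool_rot: [[0.39, 0.921, -0.0], [0.921, -0.39, 0.0], [0.0, -0.0, -1.0]]
ft_force: [0.1, 0.6, -1.1]
finger_gap: 9.4
```

Request:
apply_moves(
  plan=[
    [0,0,-0.001,0],
    [0,0,-0.002,0],
    [0,0,-0.003,0],
    [0,0,-0.003,0],
  ],
)

```text
time_s: 11.52
position: [476.7, -260.0, 76.7]
tool_rot: [[0.39, 0.921, 0.001], [0.921, -0.39, -0.001], [-0.0, 0.001, -1.0]]
ft_force: [-0.9, -0.2, 4.1]
finger_gap: 9.8
```

Request:
apply_moves(
  plan=[
    [0,0,-0.001,1.5],
    [0,0,-0.002,-1.5],
    [0,0,-0.003,1.5],
    [0,0,-0.004,-1.5],
    [0,0,-0.004,0],
  ],
)

```text
time_s: 11.93
position: [476.7, -260.3, 72.8]
tool_rot: [[0.392, 0.92, 0.001], [0.92, -0.392, -0.001], [-0.001, 0.001, -1.0]]
ft_force: [-1.0, -0.7, -1.0]
finger_gap: 9.4
```

Request:
apply_moves(
  plan=[
    [0,0,-0.001,1.5],
    [0,0,-0.002,-1.5],
    [0,0,-0.003,1.5],
    [0,0,-0.004,-1.5],
    [0,0,-0.004,0],
  ],
)

```text
time_s: 12.35
position: [477.0, -260.3, 69.4]
tool_rot: [[0.392, 0.92, 0.001], [0.92, -0.392, -0.001], [-0.001, 0.002, -1.0]]
ft_force: [-0.9, 1.4, 7.6]
finger_gap: 9.8
```

Request:
apply_moves(
  plan=[
    [0,0,-0.001,1.5],
    [0,0,-0.002,-1.5],
    [0,0,-0.003,1.5],
    [0,0,-0.004,-1.5],
    [0,0,-0.004,0],
  ],
)

```text
time_s: 12.77
position: [477.0, -260.3, 65.8]
tool_rot: [[0.392, 0.92, 0.001], [0.92, -0.392, -0.001], [-0.001, 0.002, -1.0]]
ft_force: [-0.4, 0.1, 4.7]
finger_gap: 9.3
```

Request:
apply_moves(
  plan=[
    [0,0,-0.0005,1.5],
    [0,0,-0.001,-1.5],
    [0,0,-0.0015,1.5],
    [0,0,-0.002,-1.5],
    [0,0,-0.002,0],
  ],
)

```text
time_s: 13.18
position: [477.0, -260.3, 63.5]
tool_rot: [[0.392, 0.92, 0.001], [0.92, -0.392, -0.001], [-0.001, 0.002, -1.0]]
ft_force: [-0.8, 1.9, 7.7]
finger_gap: 9.6
```

Run:
```python
from h import *
a=ctrl.grab_frame('side');b=ctrl.grab_frame('scene');s=ctrl.get_state();print(s['position'],s['ft_force'],s['moment'],s['finger_gap'],s['time_s'])
d=cv2.resize(a['color'][290:390,280:380],(400,400),interpolation=cv2.INTER_CUBIC);e=cv2.resize(b['color'][180:280,110:210],(400,400),interpolation=cv2.INTER_CUBIC)
cv2.imwrite('pics/i1.png',np.hstack([d,e])[:,:,::-1])
```

```text
[ 477.05864673 -260.28004109   63.52149266] [-0.74861449  0.79335462  8.43054107] [0.22289894 0.30047307 0.01543676] 9.748641524125457 13.2833
```

Request:
apply_moves(
  plan=[
    [0,0,-0.001,1.5],
    [0,0,-0.002,-1.5],
    [0,0,-0.003,0],
    [0,0,-0.003,0],
  ],
)

```text
time_s: 13.62
position: [477.4, -260.5, 63.1]
tool_rot: [[0.388, 0.922, 0.001], [0.922, -0.388, -0.001], [-0.001, 0.002, -1.0]]
ft_force: [-8.3, 7.0, 30.8]
finger_gap: 9.5
```

Request:
apply_moves(
  plan=[
    [0,0,0.001,0],
    [0,0,0.0015,-4],
    [0,0,0.0015,-9],
    [0,0,0.0015,-14],
    [0,0,0.0015,-19],
  ],
)

```text
time_s: 14.03
position: [477.3, -260.7, 63.3]
tool_rot: [[0.671, 0.741, 0.002], [0.741, -0.671, -0.002], [-0.0, 0.003, -1.0]]
ft_force: [-5.2, 2.8, 18.9]
finger_gap: 9.7
```

Run:
```python
from h import *
s=ctrl.get_state();T=s['tool_rot'];print(s['position'],s['ft_force'],s['moment'],np.arctan2(T[1,1],T[0,1]),s['finger_gap'],s['time_s'])
```

```text
[ 477.25921396 -260.66809267   63.32225083] [-5.16671424  2.84461841 18.86448276] [0.3633449  1.03491117 0.06213817] -0.7355763109228569 9.713878284367201 14.0333
```

Request:
apply_moves(
  plan=[
    [0,0,0,-6],
    [0,0,0,-12],
    [0,0,0,-18],
    [0,0,0,-24],
    [0,0,0,-30],
  ],
)

```text
time_s: 14.45
position: [477.2, -261.2, 63.3]
tool_rot: [[0.952, 0.306, 0.002], [0.306, -0.952, -0.003], [0.001, 0.003, -1.0]]
ft_force: [-4.9, 0.4, 17.5]
finger_gap: 9.8
```

Request:
apply_moves(
  plan=[
    [0,0,0,-6],
    [0,0,0,-12],
    [0,0,0,-18],
    [0,0,0,-24],
    [0,0,0,-30],
  ],
)

```text
time_s: 14.87
position: [476.8, -261.6, 63.3]
tool_rot: [[0.977, -0.211, 0.001], [-0.211, -0.977, -0.003], [0.002, 0.003, -1.0]]
ft_force: [-6.9, -0.4, 18.0]
finger_gap: 9.6
```

Run:
```python
from h import *
s=ctrl.get_state();T=s['tool_rot'];print(s['position'],s['ft_force'],s['moment'],np.degrees(np.arctan2(T[1,1],T[0,1])+.4),s['finger_gap'],s['qpos'])
```

```text
[ 476.82823617 -261.59657834   63.32709907] [-6.9441564  -0.4077782  17.95202917] [-0.12787646  1.48205149  0.16592296] -79.26102471193857 9.558944922026955 [-0.7188751   0.33807954  1.80886448 -0.00250843  0.99174822  1.06585792]
```

Request:
apply_moves(
  plan=[
    [0,0,0,-5],
    [0,0,0,-10],
    [0,0,0,-15],
    [0,0,0,-18],
    [0,0,0,-18],
  ],
)

```text
time_s: 15.28
position: [476.8, -261.4, 63.3]
tool_rot: [[0.865, -0.501, 0.001], [-0.501, -0.865, -0.003], [0.002, 0.002, -1.0]]
ft_force: [-7.0, 0.2, 17.6]
finger_gap: 9.6
```

Run:
```python
from h import *
s=ctrl.get_state();T=s['tool_rot'];print(s['position'],s['ft_force'],s['moment'],np.degrees(np.arctan2(T[1,1],T[0,1])+.4),s['finger_gap'],s['qpos'])
```

```text
[ 476.84596765 -261.36863161   63.31963894] [-7.0104258   0.15414427 17.6010973 ] [0.06330842 1.43087964 0.0610336 ] -97.1420414287434 9.622386717225247 [-0.71874077  0.33802563  1.80895695 -0.00207892  0.99198259  1.37784017]
```

Request:
apply_moves(
  plan=[
    [0,0,0,-2],
    [0,0,0,-4],
    [0,0,0,-4],
  ],
)

```text
time_s: 15.53
position: [477.0, -261.1, 63.3]
tool_rot: [[0.829, -0.559, 0.001], [-0.559, -0.829, -0.002], [0.002, 0.001, -1.0]]
ft_force: [-7.3, 2.1, 18.4]
finger_gap: 9.4
```

```bash
cat > st.py <<'E'
from h import *
s=ctrl.get_state();T=s['tool_rot'];print(s['position'],s['ft_force'],s['moment'],np.degrees(np.arctan2(T[1,1],T[0,1])+.4),s['finger_gap'],s['effort'],s['time_s'])
E
python3 st.py
```

```text
[ 476.98472855 -261.05840958   63.32348679] [-7.26014123  2.08835778 18.44109549] [0.28000776 1.30352882 0.12079954] -101.08509500075658 9.374473338502414 [  0.81525659 -35.87564349 -23.96664619   0.87349836  -1.93163574
   0.55442434] 15.5333
```

Request:
apply_moves(
  plan=[
    [0,0,0,-2],
    [0,0,0,-4],
    [0,0,0,-4],
  ],
)

```text
time_s: 15.78
position: [477.0, -261.2, 63.3]
tool_rot: [[0.788, -0.616, 0.001], [-0.616, -0.788, -0.003], [0.003, 0.002, -1.0]]
ft_force: [-6.6, 0.3, 18.1]
finger_gap: 9.5
```

```bash
python3 st.py
```

```text
[ 477.01081074 -261.2188831    63.33434009] [-6.59794118  0.33015412 18.08326456] [0.21691627 1.27313325 0.11551929] -105.07967499209158 9.454369249385845 [  1.15895268 -35.89019895 -23.78356218   0.99292573  -1.79505743
   0.55256099] 15.7833
```

Run:
```python
from h import *
a=ctrl.grab_frame('side');b=ctrl.grab_frame('scene');w=ctrl.grab_frame('wrist')
i=lambda f,r,sz:cv2.resize(f['color'][r[1]:r[3],r[0]:r[2]],sz,interpolation=cv2.INTER_CUBIC)
top=np.hstack([i(a,(270,280,390,370),(400,300)),i(b,(110,190,230,280),(400,300))])
bot=np.hstack([i(w,(160,130,480,370),(400,300)),i(w,(260,190,380,280),(400,300))])
cv2.imwrite('pics/t1.png',np.vstack([top,bot])[:,:,::-1])
```

```text
(no output)
```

View pics/t1.png

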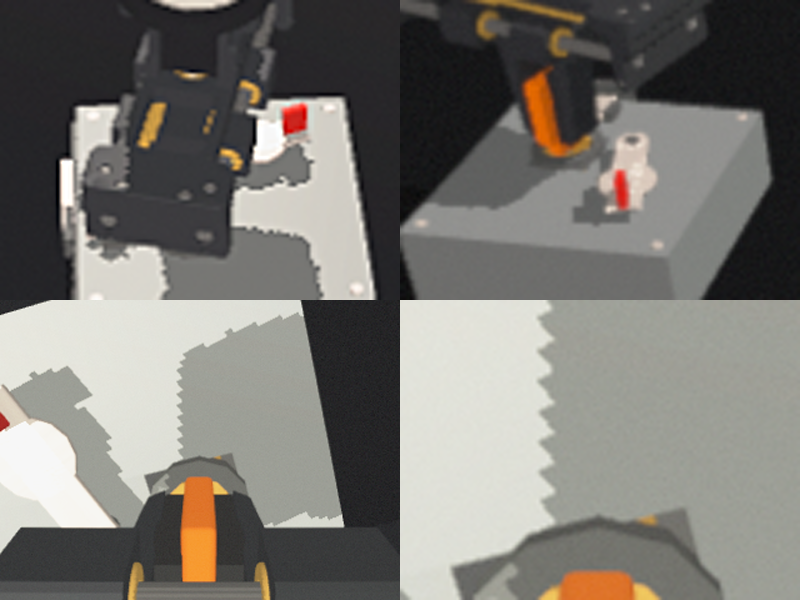

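Request:
apply_moves(
  plan=[
    [0,0,0,-2],
    [0,0,0,-4],
    [0,0,0,-4],
  ],
)

```text
time_s: 16.18
position: [477.0, -261.2, 63.3]
tool_rot: [[0.744, -0.669, 0.001], [-0.669, -0.744, -0.003], [0.003, 0.002, -1.0]]
ft_force: [-6.0, 1.2, 18.6]
finger_gap: 9.4
```

```bash
cat > st2.py <<'E'
from h import *
np.set_printoptions(precision=3,suppress=True)
L=[]
for i in range(6):
    w=ctrl.grab_frame('wrist');s=ctrl.get_state();T=s['tool_rot'];L.append(np.r_[s['position'],s['ft_force'],s['moment'],np.degrees(np.arctan2(T[1,1],T[0,1])+.4),s['effort'][5]])
print(np.mean(L,0),np.std(L,0)[8],s['time_s'])
h=cv2.cvtColor(w['color'],cv2.COLOR_RGB2HSV);m=((h[...,1]>150)&(h[...,0]>5)&(h[...,0]<22)&(h[...,2]>90)).astype(np.uint8)
m[:, :290]=0;m[:,350:]=0;m[:265]=0
for r in range(275,350,8):
    c=np.nonzero(m[r])[0];print(r,(c[0],c[-1],(c[0]+c[-1])/2) if len(c) else None,end=' ')
E
python3 st2.py
```

```text
[ 477.016 -261.211   63.323   -5.979    0.741   18.045    0.177    1.266
    0.292 -108.951    0.35 ] 0.018073678191448523 16.4833
275 (np.int64(308), np.int64(330), np.float64(319.0)) 283 (np.int64(305), np.int64(340), np.float64(322.5)) 291 (np.int64(306), np.int64(330), np.float64(318.0)) 299 (np.int64(305), np.int64(331), np.float64(318.0)) 307 (np.int64(305), np.int64(331), np.float64(318.0)) 315 (np.int64(304), np.int64(332), np.float64(318.0)) 323 (np.int64(304), np.int64(332), np.float64(318.0)) 331 (np.int64(304), np.int64(332), np.float64(318.0)) 339 (np.int64(305), np.int64(332), np.float64(318.5)) 347 (np.int64(306), np.int64(332), np.float64(319.0))
```

Request:
apply_moves(
  plan=[
    [0,0,0,-1.5],
    [0,0,0,-3],
    [0,0,0,-3],
  ],
)

```text
time_s: 16.73
position: [477.0, -261.3, 63.3]
tool_rot: [[0.708, -0.706, 0.001], [-0.706, -0.708, -0.003], [0.003, 0.002, -1.0]]
ft_force: [-5.9, 1.3, 18.8]
finger_gap: 9.2
```

```bash
python3 st2.py
```

```text
[ 477.001 -261.299   63.331   -6.395    0.095   17.991    0.133    1.268
    0.52  -111.919    0.55 ] 0.023870137559727944 17.0333
275 (np.int64(308), np.int64(330), np.float64(319.0)) 283 (np.int64(306), np.int64(340), np.float64(323.0)) 291 (np.int64(306), np.int64(330), np.float64(318.0)) 299 (np.int64(305), np.int64(331), np.float64(318.0)) 307 (np.int64(304), np.int64(331), np.float64(317.5)) 315 (np.int64(303), np.int64(332), np.float64(317.5)) 323 (np.int64(304), np.int64(332), np.float64(318.0)) 331 (np.int64(304), np.int64(332), np.float64(318.0)) 339 (np.int64(305), np.int64(332), np.float64(318.5)) 347 (np.int64(305), np.int64(332), np.float64(318.5))
```

Request:
apply_moves(
  plan=[
    [0,0,0,0.5],
    [0,0,0,0.5],
    [0,0,0,0.5],
    [0,0,0,0.5],
    [0,0,0,0.5],
  ],
)

```text
time_s: 17.45
position: [477.0, -261.3, 63.3]
tool_rot: [[0.715, -0.699, 0.001], [-0.699, -0.715, -0.003], [0.003, 0.002, -1.0]]
ft_force: [-7.0, 0.8, 17.9]
finger_gap: 9.7
```

```bash
python3 st2.py
python3 - <<'E'
from h import *
ctrl.grab_frame('scene')
for n in ['torch','ashtray','coaster']: print(n,ctrl.spot_in('scene',n)[:1])
b=ctrl.grab_frame('side')
i=lambda f,r,sz:cv2.resize(f['color'][r[1]:r[3],r[0]:r[2]],sz,interpolation=cv2.INTER_CUBIC)
w=ctrl.grab_frame('wrist')
cv2.imwrite('pics/z1.png',np.hstack([i(b,(270,280,390,370),(400,300)),i(w,(0,0,640,480),(400,300))])[:,:,::-1])
E
```

```text
[ 477.002 -261.278   63.329   -6.101    0.121   17.899    0.159    1.281
    0.48  -111.423    0.463] 0.013264351003565685 17.75
275 (np.int64(308), np.int64(330), np.float64(319.0)) 283 (np.int64(306), np.int64(340), np.float64(323.0)) 291 (np.int64(306), np.int64(330), np.float64(318.0)) 299 (np.int64(305), np.int64(331), np.float64(318.0)) 307 (np.int64(304), np.int64(331), np.float64(317.5)) 315 (np.int64(304), np.int64(332), np.float64(318.0)) 323 (np.int64(304), np.int64(332), np.float64(318.0)) 331 (np.int64(304), np.int64(332), np.float64(318.0)) 339 (np.int64(305), np.int64(332), np.float64(318.5)) 347 (np.int64(306), np.int64(332), np.float64(319.0)) torch [{'position': [325.6, 297.4], 'confidence': 0.85}]
ashtray [{'position': [239.8, 336.1], 'confidence': 0.69}]
coaster [{'position': [414.8, 316.7], 'confidence': 0.69}]
```

View pics/z1.png

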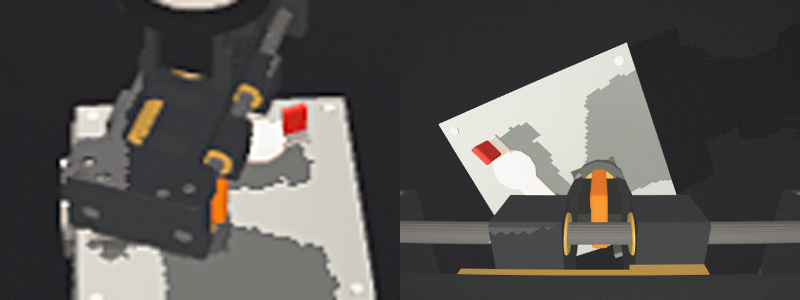

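The key is down in the cylinder and the cover is open (red tab at (293,118) on the left and (486,152) on the right). The bolt is hidden behind the gripper. The readings are steady, so I'll hand in.

```bash
python3 -c "
from workcell import ctrl
print(ctrl.finish_job()); s=ctrl.get_state(); print(s['position'],s['moment'],s['time_s'])"
```

```text
the job is handed in; nothing more can be done
None
the job is handed in; nothing more can be done
```

I handed the job in at about 18 s, with the arm still holding the key pushed in and turned.

**What was done:** I took the smallest orange key from its stand and pushed the red tab with its blade until the cover swung fully open. I then worked the key down past both pin pairs with small wiggles, and only turned it clockwise once it was fully home.

**Last checks:**
- **Key home:** the tool stopped at z = 63.3 mm (about 63.5 expected), pressing about 18 N. It had held there under 31 N before I turned the key.
- **Turned to the stop:** the tool turned about 111°. The turning moment jumped from 0.12 to about 0.5 N m over the last 7° and held at 0.48, so the key is against the stop. I expected the stop near 100° and felt it near 107°. Flex in the grip could explain that, but I did not confirm it.
- **Cover:** open in the last pictures.
- **Bystanders:** torch, ashtray and coaster are within about 4 pixels of where they were first seen, which is detector noise.
- **Not seen:** the gripper hid the bolt, so I infer that it is drawn from the turn and the stop alone.

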